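# Load the sample changer and index it one click

### The job

Put the loose capped vial upright into the empty pocket of the sample changer that stands at the loading nose, and push it down through the pocket's spring clip until it sits fully home on the pocket floor, firmly but without ramming it. Then turn the carousel clockwise (seen from above) by exactly one click with its upright handle pin, so that the loaded pocket stands at the reader block, and leave it resting there; do not disturb the amber bottle and the crucible.

Things in the scene. Friction and masses are not known exactly. Their poses are not given: they have to be found in the camera images.
- vial_center (a point): the loose white-capped round vial, 34 mm diameter (cap 32 mm), 66 mm tall, about 0.06 kg, standing on the worktop; this point is at its centre, 33 mm above its underside; z is up. The cap is the top 20 mm.
- vial_bottom (a point): centre of the underside of the same vial. Seated, 35 to 50 mm of the vial stand out above the pocket rim; fingers that hold it lower hit the rim first, so hold it by the cap, or press on its top with shut fingers
- pocket_mouth (a point): on the carousel: centre of the rim of the pocket to load, an upright white tube, bore 37 mm with flared mouth, 36 mm high over the carousel deck, rim 92 mm above the worktop. A steel spring ball on its outer side, 8 mm below the rim, pinches the vial: pushing the vial past it and on down takes about 3 to 12 N; it then stays there (let go less than 16 mm deep it may lean)
- seat_switch (a joint): presence switch, a small sprung steel pin in the pocket's floor: 0 = out, 0.004 m = pushed in flush by a vial fully home (about 1 N). The floor is set by a screw 16 to 31 mm below the rim, differs each time and is not measured: it is firm and can only be felt. A push of 16 N in all is plenty; over 30 N on the floor is ramming
- carousel (a joint): angle of the carousel in rad, growing clockwise seen from above; rests by a spring detent at every multiple of 1.047 (60 deg); 0 at the start (loading), 1.047 = one click. Between clicks it springs to the nearer one; the click takes at most about 0.45 N m (some 5 to 10 N at the handle pin).
- axis_top (a point): fixed point on the vertical turning axis of the carousel, 70 mm above the worktop (top of the low black hub); its -x points to the loading nose on the round white housing (112 mm radius). A grey reader block (82 mm high) stands 60 deg clockwise of the nose. The carousel is a 204 mm disc with six tubes on a 70 mm radius, two on the far side holding vials, tops 122 mm above the worktop
- handle_top (a point): on the carousel: centre of the top of the upright black handle pin, 14 mm diameter, 126 mm above the worktop, 86 mm from the axis, 90 deg anticlockwise from the pocket to be loaded; it can be gripped anywhere in its upper 30 mm, above the tube rims
- amber_bottle: amber bottle with black cap, 33 mm diameter, 76 mm tall, standing loose on the worktop, a bystander; origin at the centre of its underside
- crucible: porcelain crucible, 50 mm diameter, 37 mm tall, standing loose on the worktop, a bystander; origin at the centre of its underside
Mind the look-alikes: they are no part of the job. Leave any blue or green look-alike of the part that bears vial_center alone.

How it is judged (in metres and radians):
On the way:
1. the vial is fully home in the pocket at the loading nose, before the carousel is turned (value of joint seat_switch above 0.0025 m and horizontal distance between vial_bottom and pocket_mouth below 0.004 m and angle between vial_center's own z axis and vertical below 0.1 rad and value of joint carousel between -0.2 and 0.2 rad), for 0.2 s.
At the end, for the whole second after the job is handed in: The vial stands upright (within 0.1 rad) and fully home in its pocket (switch pin pushed in more than 2.5 of 4 mm, axis within 4 mm), and the carousel rests one click clockwise of the start (1.047 rad within 0.08), still (value of joint seat_switch above 0.0025 m and horizontal distance between vial_bottom and pocket_mouth below 0.004 m and angle between vial_center's own z axis and vertical below 0.1 rad and value of joint carousel between 0.967 and 1.127 rad and velocity of joint carousel between -0.05 and 0.05 rad/s); the robot touches nothing.
It fails at once if the vial is rammed onto the pocket floor with more than 30 N (contact force between vial_loose and seat_c0 above 30 N).
It fails at once if the carousel is turned past the one click, more than half-way to the second (value of joint carousel above 1.57 rad).
It fails at once if the carousel is turned anticlockwise, off its click (value of joint carousel below -0.5 rad).
It fails at once if a bystander is disturbed (distance of any of amber_bottle, crucible from where it was at the start of the episode above 0.03 m).
It also fails if it takes over 64 s, if anything falls off the work surface, if the arm or the gripper's body presses on something with over 40 N, if the wrist force passes 120 N, or if a joint passes its speed limit or range.

### The arm

A 6-joint arm with a two-finger parallel gripper is mounted at the origin on a cart in front of the work surface, level with it; the furniture and walls round the work are solid. World frame = base frame: x ahead of the robot, y to its left, z up, the work surface at z = 0. Lengths are in mm, angles in degrees, forces in N, time in s.
With the tool pointing down it reaches from about 325 to 775 mm from the base axis. Payload 5.5 kg.
Tool frame: the origin (TCP) lies midway between the tips of the shut fingers; the grasp point (between the pads) lies 19 mm behind it; z points along the fingers, y is the line along which they close (so a half turn about z gives the same grasp; the last joint's range is limited). The gripper opens to 85 mm and grips with 20 to 120 N. Pads are 22 mm wide; open, the fingers measure 114 mm over their backs; the gripper's body (76 mm by 85 mm) begins 54 mm behind the grasp point. The pads swing forward as they close: fully open they stand 13 mm farther back than shut.
Start: joints at [71.923, 5.22, 70.514, -0, 104.267, -3.249], TCP at [153.556, 580.032, 231.275] pointing down, gripper open.
Joint ranges: [-164.24, 164.24], [-49.07, 125.15], [9.68, 141.18], [-86.29, 266.29], [3.28, 154.24], [-151.56, 151.56]. Speed limits (degrees/s): [147.25, 147.25, 172.46, 180, 180, 180].

### API

Orientations are given as a 3x3 rotation matrix whose columns are the frame's x, y, z axes.
In Python, from bench import bot, viewer gives the robot as it stands.
- The arm moves only by the tool servo_tool, never from a script. Its argument "steps" is a list of rows, each a list of 5 numbers: the shift along the world's x, y, z in units of 50 mm (1.0 is 50 mm), then the turn about the world's z in units of 5 degrees (1.0 is 5 degrees), then the finger opening in mm, from 0 to 85.4. In form: [[tx, ty, tz, turn, jaw], ...]. A call has 1 to 12 rows; each row is the pose to reach, as a shift and turn from the pose commanded when the call began; what a row does not reach only later rows make up. A row lasts 1/10 s, in which the tool goes at most 50 mm and 8.59 degrees, less where a joint would pass 70% of its speed; a pose out of reach is approached as far as the arm can. A call with a gripper value outside its range is refused whole. The fingers move at their own pace and stop on an object; the grip force is fixed at half the most. Time passes only in rows, so rows that repeat a pose let the fingers close. It gives the time, the measured TCP pose, the force, the opening and the grip force at its end, in the units of the state.
- bot.get_obs(): the state, without advancing time (a new reading comes with each control period).
- viewer.get_image(name): name is "scene" or "top"; returns the picture (400x640x3 uint8, red, green, blue); there is no depth.
- viewer.camera_model(name): a dict with "camera_matrix" (3x3 intrinsics, pixels), "k1" (the pictures are not rectified: a ray, as slopes to the right and down, at radius r is drawn at 1 + k1 r^2 times it, then the intrinsics apply), "view" (4x4, takes a point from world to camera coordinates). Camera axes: x right, y down, z forward; pixel columns grow to the right and rows downward; lengths in mm; the calibration is good to about 2 mm. A picture is of the moment at which its call begins. camera_model takes no time and is no camera call.
- bot.hand_in(): hands the job in; it is judged then, once.
The state is a dict: "t": time; "joint_pos": joint angles; "joint_velocities": joint speeds; "joint_torque": joint torques, N m; "tool_pos": TCP position; "ee_rot": TCP orientation; "wrist_force": force on the tool from outside, world axes, zero at the start; "torque": the same for the moment, N m; "gripper_width": finger opening in mm; "grip_force": force on a finger pad.
Only numpy, scipy, OpenCV 4.12 (cv2) and the standard library are available. Lean on these libraries where they do the work, as an engineer would, in place of code of your own. Each camera call takes 0.05 s, during which the arm holds its last target. There are 200 camera calls.

## Working session

There is one attempt and no reset: what is moved stays moved. The work goes in short steps, Python scripts to look and compute and a tool call to move; the robot and the scene stay as the last step left them, time stands still between calls to the robot, and variables do not carry over. Pictures are saved under pics/ and viewed, at most 10 in all, crops included, and the job is handed in when it is done.

Besides the shell and the picture viewer there is one more tool, called after "Emit:" by a JSON object that holds its "op" and its "data", one argument or row to a line. servo_tool: Moves the arm, as the interface text tells. Its arguments: {"type":"object","properties":{"steps":{"type":"array","items":{"type":"array","items":{"type":"number"}}}},"required":["steps"]}

```bash
mkdir -p pics; cat > h.py <<'E'
import numpy as np, cv2
from bench import bot, viewer
def ray(name,u,v):
    m=viewer.camera_model(name);K=np.array(m["camera_matrix"]);V=np.array(m["view"])
    d=cv2.undistortPoints(np.array([[[u,v]]],float),K,np.array([m["k1"],0,0,0,0.]))[0,0]
    R=V[:3,:3];return -R.T@V[:3,3], R.T@np.array([d[0],d[1],1])
def atz(name,u,v,z):
    c,d=ray(name,u,v);return np.round(c+d*(z-c[2])/d[2],1)
def proj(name,p):
    m=viewer.camera_model(name);V=np.array(m["view"])
    return cv2.projectPoints(np.array([p],float),cv2.Rodrigues(V[:3,:3])[0],V[:3,3],np.array(m["camera_matrix"]),np.array([m["k1"],0,0,0,0.]))[0][0,0].round(1)
def snap(name,f,box=None,s=1):
    im=viewer.get_image(name)[...,::-1]
    if box: im=im[box[1]:box[3],box[0]:box[2]]
    cv2.imwrite("pics/"+f,cv2.resize(im,None,fx=s,fy=s,interpolation=cv2.INTER_CUBIC))
E
python3 - <<'E'
from h import *
snap("scene","s0.png");snap("top","t0.png")
for n in("scene","top"):
    m=viewer.camera_model(n);print(n,m["k1"],np.round(ray(n,320,200),3))
o=bot.get_obs();print(np.round(o["ee_rot"],3),o["t"])
E
```

```text
scene 0.032309766372480966 [[-1.51466e+02 -7.99953e+02  9.55023e+02]
 [ 5.14000e-01  5.44000e-01 -6.63000e-01]]
top -0.07465749162799241 [[ 4.051680e+02 -4.304300e+01  1.542695e+03]
 [ 9.000000e-02  2.000000e-02 -9.960000e-01]]
[[-0.967  0.256 -0.001]
 [ 0.256  0.967 -0.002]
 [ 0.    -0.002 -1.   ]] 0.1
```

View pics/s0.png

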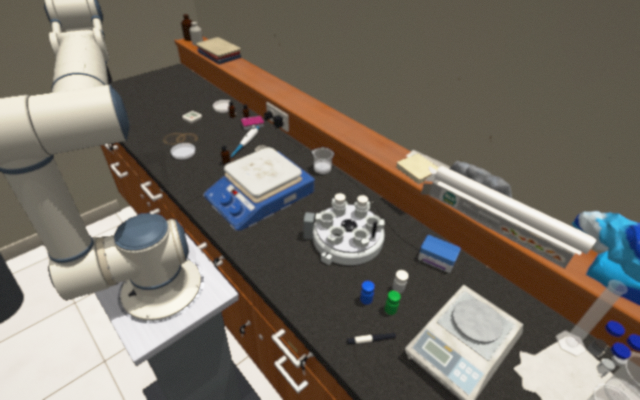

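View pics/t0.png

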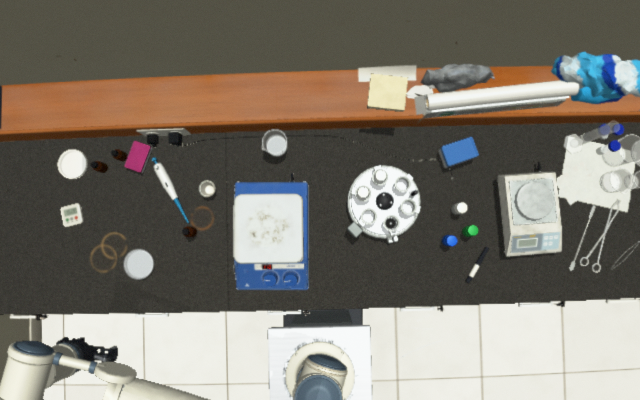

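The scene shows the carousel near (348,232). Three upright vials stand next to it: blue (368,291), green (393,302) and white-capped (401,280). In the top view these are blue (450,241), green (473,231) and white (460,208). The white-capped one fits the description, and I'll confirm it in enlarged crops.

```bash
python3 - <<'E'
from h import *
snap("top","t1.png",(335,150,495,270),5);snap("scene","s1.png",(295,180,425,325),4)
E
```

```text
(no output)
```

View pics/t1.png

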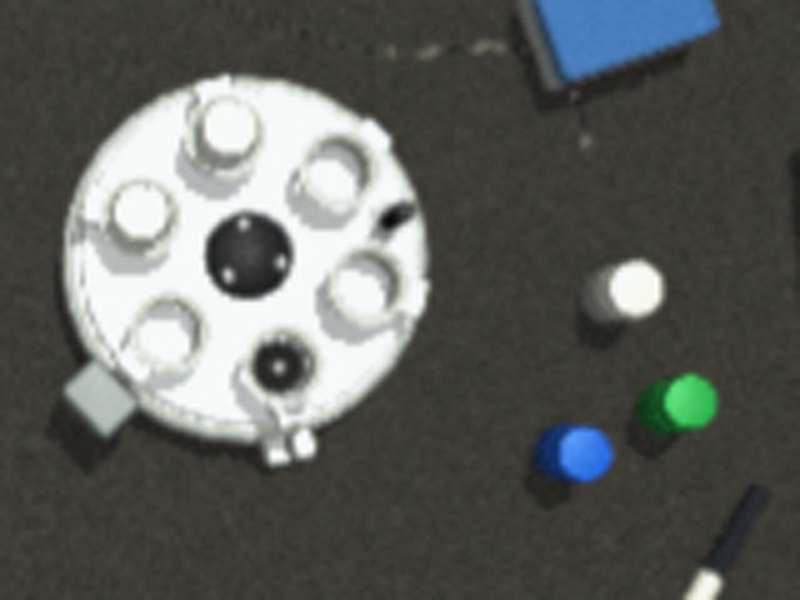

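View pics/s1.png

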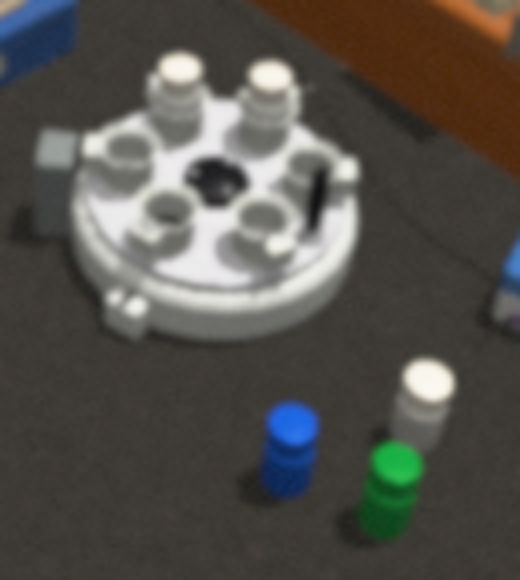

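```bash
python3 - <<'E'
from h import *
T=lambda x,y,z:atz("top",(x+.5)/5-.5+335,(y+.5)/5-.5+150,z)
S=lambda x,y,z:atz("scene",(x+.5)/4-.5+295,(y+.5)/4-.5+180,z)
print("vial",T(636,290,66),S(428,382,66))
ax=T(249,255,70);print("axis",ax,S(217,182,70))
for n,t,s,z in(("pocket",(284,360),(169,210),92),("handle",(404,211),(321,172),126),("v1",(229,128),(180,68),122),("v2",(142,213),(270,74),122),
 ("pE",(364,284),(263,217),92),("pNE",(336,176),(313,162),92),("pW",(166,335),(128,151),92)):
    for p in(T(*t,z),S(*s,z)):
        d=p-ax;print(n,p,np.hypot(d[0],d[1]).round(1),np.degrees(np.arctan2(d[1],d[0])).round(1))
print("blue",T(583,455,66),S(292,420,66),"green",T(691,402,66),S(397,461,66))
print("nose",T(290,447,80),S(127,300,80))
E
```

```text
vial [ 503.6 -440.2   66. ] [ 501.1 -446.4   66. ]
axis [ 531.  -207.1   70. ] [ 524.7 -218.8   70. ]
pocket [ 466.5 -223.    92. ] 66.4 -166.2
pocket [ 460.  -230.8   92. ] 74.9 -161.5
handle [ 549.1 -291.4  126. ] 86.2 -77.9
handle [ 547.1 -297.4  126. ] 91.7 -79.9
v1 [ 600.8 -192.4  122. ] 71.3 11.9
v1 [ 552.4 -144.8  122. ] 65.9 71.0
v2 [ 552.7 -140.2  122. ] 70.3 72.0
v2 [ 601.3 -195.5  122. ] 71.3 9.4
pE [ 510.  -271.9   92. ] 68.1 -108.0
pE [ 508.  -280.9   92. ] 77.3 -107.3
pNE [ 574.5 -257.9   92. ] 66.9 -49.4
pNE [ 579.2 -265.5   92. ] 75.7 -50.5
pW [ 483.2 -154.    92. ] 71.4 132.0
pW [ 479.4 -165.1   92. ] 66.5 140.9
blue [ 405.4 -403.7   66. ] [ 406.5 -407.5   66. ] green [ 435.2 -470.4   66. ] [ 435.  -474.5   66. ]
nose [ 415.3 -226.2   80. ] [ 384.8 -267.2   80. ]
```

Every estimate agrees. The pocket to load is the empty one at the nose with the black floor (top crop 284,360), with the handle at (404,211) and the reader at lower left. The loose white-capped vial is at (636,290). Next I move toward the vial along a wide path.

Emit:
{"op": "servo_tool", "data": {
  "steps": [
    [3.5,-4.8,0.6,-8,85],
    [3.5,-4.8,0.6,-8,85],
    [3.5,-4.8,0.6,-8,85],
    [3.5,-4.8,0.6,-8,85],
    [3.5,-4.8,0.6,-8,85],
    [6.9,-9.6,0.6,-16,85],
    [6.9,-9.6,0.6,-16,85],
    [6.9,-9.6,0.6,-16,85],
    [6.9,-9.6,0.6,-16,85],
    [6.9,-9.6,0.6,-16,85],
    [6.9,-9.6,0.6,-16,85],
    [6.9,-9.6,0.6,-16,85]
  ]
}}

```text
t: 1.4
tool_pos: [499.5, 97.7, 261.2]
ee_rot: [[0.085, 0.996, 0.0], [0.996, -0.085, -0.0], [-0.0, 0.0, -1.0]]
wrist_force: [-0.2, 0.6, -0.1]
gripper_width: 85.4
grip_force: 0.0
```

Emit:
{"op": "servo_tool", "data": {
  "steps": [
    [0.08,-10.87,0,-12.4,85],
    [0.08,-10.87,0,-12.4,85],
    [0.08,-10.87,0,-12.4,85],
    [0.08,-10.87,0,-12.4,85],
    [0.08,-10.87,0,-12.4,85],
    [0.08,-10.87,0,-12.4,85],
    [0.08,-10.87,0,-12.4,85],
    [0.08,-10.87,0,-12.4,85],
    [0.08,-10.87,0,-12.4,85],
    [0.08,-10.87,0,-12.4,85],
    [0.08,-10.87,-2,-12.4,85],
    [0.08,-10.87,-2,-12.4,85]
  ]
}}

```text
t: 2.6
tool_pos: [502.7, -442.5, 169.9]
ee_rot: [[0.92, 0.392, 0.003], [0.392, -0.92, -0.003], [0.002, 0.004, -1.0]]
wrist_force: [1.0, 0.6, -0.5]
gripper_width: 85.1
grip_force: 0.0
```

Emit:
{"op": "servo_tool", "data": {
  "steps": [
    [0,0,0,0,85],
    [0,0,0,0,85],
    [0,0,0,0,85]
  ]
}}

```text
t: 2.9
tool_pos: [503.5, -439.6, 172.9]
ee_rot: [[0.919, 0.394, 0.003], [0.394, -0.919, -0.003], [0.002, 0.004, -1.0]]
wrist_force: [-0.7, 0.2, 1.0]
gripper_width: 85.0
grip_force: 0.0
```

```bash
python3 - <<'E'
from h import *
o=bot.get_obs();print(o["tool_pos"],o["joint_pos"],proj("scene",o["tool_pos"]))
snap("scene","s2.png",(350,180,450,330),4)
E
```

```text
[ 503.47317238 -439.63180546  172.85231269] [-4.40531839e+01  1.54598672e+01  6.49771446e+01  1.99123313e-02
  9.93322034e+01  2.27332464e+01] [406.7 247.1]
```

View pics/s2.png

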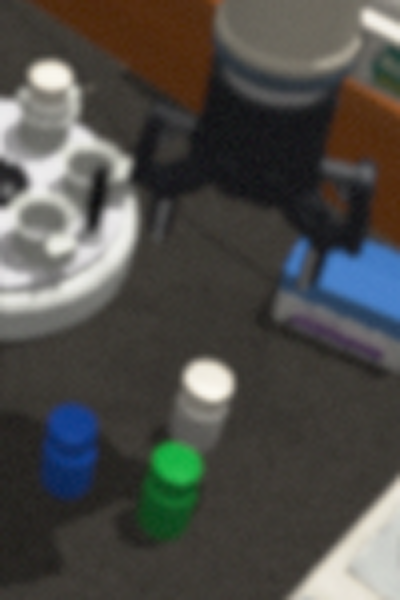

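The scene crop shows the hand over the white-capped vial (208,381), with the finger tips at about (160,238) and (312,280). The green vial stands in front, clear of the closing line. I descend in two stages.

Emit:
{"op": "servo_tool", "data": {
  "steps": [
    [0,-0.03,-1,0,85],
    [0,-0.03,-1.6,0,85],
    [0,-0.03,-1.8,0,85],
    [0,-0.03,-1.8,0,85],
    [0,-0.03,-1.8,0,85]
  ]
}}

```text
t: 3.45
tool_pos: [503.7, -442.0, 83.1]
ee_rot: [[0.919, 0.394, 0.003], [0.394, -0.919, -0.003], [0.002, 0.004, -1.0]]
wrist_force: [-0.1, -0.3, -0.3]
gripper_width: 84.8
grip_force: 0.0
```

Emit:
{"op": "servo_tool", "data": {
  "steps": [
    [0,0,-0.6,0,85],
    [0,0,-1.0,0,85],
    [0,0,-1.0,0,85],
    [0,0,-1.0,0,60],
    [0,0,-1.0,0,45],
    [0,0,-1.0,0,38],
    [0,0,-1.0,0,30],
    [0,0,-1.0,0,20],
    [0,0,-1.0,0,20],
    [0,0,-1.0,0,20],
    [0,0,-1.0,0,20],
    [0,0,-1.0,0,20]
  ]
}}

```text
t: 4.65
tool_pos: [503.3, -442.3, 31.7]
ee_rot: [[0.919, 0.393, 0.002], [0.393, -0.919, -0.003], [0.001, 0.003, -1.0]]
wrist_force: [-0.5, -0.7, 5.6]
gripper_width: 31.3
grip_force: 59.2
```

Emit:
{"op": "servo_tool", "data": {
  "steps": [
    [0,0,1,0,20],
    [0,0,2,0,20],
    [0,0,2.8,0,20],
    [0,0,2.8,0,20],
    [-0.4,2.2,2.8,-1.1,20],
    [-0.8,3.4,2.8,-2.2,20],
    [-0.8,4.4,2.8,-2.2,20],
    [-0.8,4.4,2.8,-2.2,20],
    [-0.8,4.4,2.8,-2.2,20],
    [-0.8,4.4,2.8,-2.2,20],
    [-0.8,4.4,2.8,-2.2,20],
    [-0.8,4.4,2.8,-2.2,20]
  ]
}}

```text
t: 5.85
tool_pos: [462.4, -222.2, 169.0]
ee_rot: [[0.978, 0.21, -0.001], [0.21, -0.978, 0.0], [-0.001, -0.0, -1.0]]
wrist_force: [0.6, -1.0, -0.9]
gripper_width: 31.1
grip_force: 59.8
```

```bash
python3 - <<'E'
from h import *
o=bot.get_obs();p=o["tool_pos"];print(p,o["gripper_width"],o["wrist_force"])
for n in("scene","top"): print(n,proj(n,p),proj(n,p-[0,0,33]))
a=viewer.get_image("scene")[...,::-1][165:295,290:420];b=viewer.get_image("top")[...,::-1][150:280,335:465]
cv2.imwrite("pics/p3.png",cv2.resize(np.hstack([a,b]),None,fx=3,fy=3,interpolation=cv2.INTER_CUBIC))
E
```

```text
[ 462.4244996 -222.165203   168.9796698] 31.051161441509795 [ 0.61581768 -1.01135223 -0.86087095]
scene [336.8 211.2] [336.2 219.5]
top [394.5 221.8] [393.  222.3]
```

View pics/p3.png

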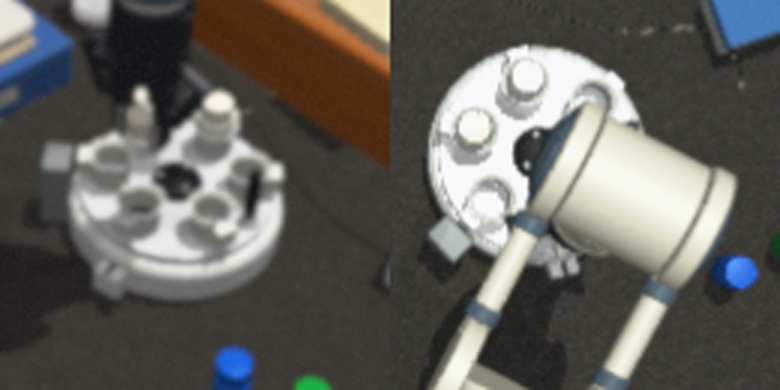

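The left half shows the vial held upright over the carousel at (141,90–155) with the target rim at (139,201). The top view is blocked by the arm. I take a close crop to compare the vial axis with the rim.

```bash
python3 - <<'E'
from h import *
ims=[viewer.get_image("scene")[...,::-1].astype(float) for _ in range(4)]
im=np.mean(ims,0).astype(np.uint8)[185:260,290:385]
cv2.imwrite("pics/s4.png",cv2.resize(im,None,fx=8,fy=8,interpolation=cv2.INTER_CUBIC))
E
```

```text
(no output)
```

View pics/s4.png

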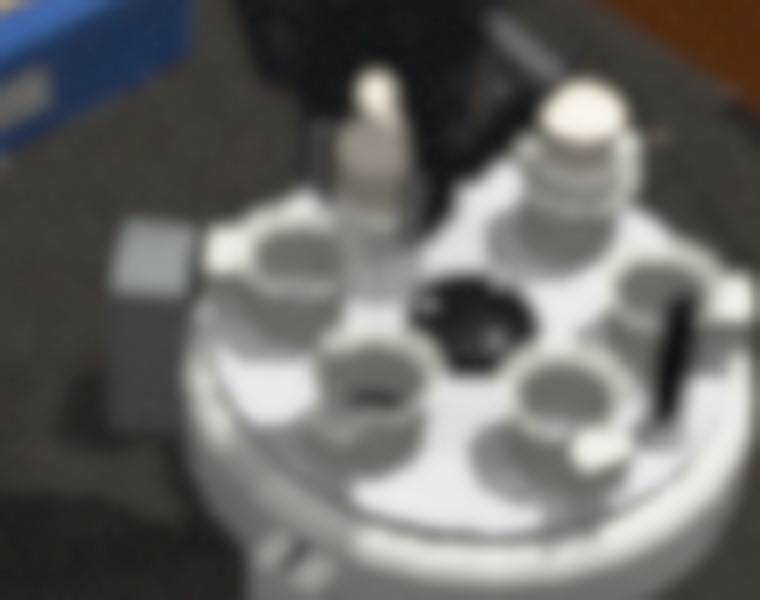

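```bash
python3 - <<'E'
from h import *
f=lambda x,y,z:atz("scene",(x+.5)/8-.5+290,(y+.5)/8-.5+185,z)
print("vial bottom",f(376,267,137.2),"rim",f(376,372,92),"proj tcp-31.8",proj("scene",[462.4,-222.2,137.2]))
print("v2 top",f(585,112,122),"pE",f(570,391,92),"pW",f(302,254,92),"hub",f(478,322,70))
E
```

```text
vial bottom [ 466.9 -218.8  137.2] rim [ 462.3 -227.1   92. ] proj tcp-31.8 [336.2 219.3]
v2 top [ 601.2 -198.1  122. ] pE [ 510.2 -280.5   92. ] pW [ 484.3 -163.1   92. ] hub [ 526.7 -218.7   70. ]
```

Emit:
{"op": "servo_tool", "data": {
  "steps": [
    [0.02,-0.04,-0.4,0,20],
    [0.02,-0.04,-0.76,0,20],
    [0.02,-0.04,-0.76,0,20],
    [0.02,-0.04,-0.76,0,20],
    [0.02,-0.04,-0.76,0,20]
  ]
}}

```text
t: 6.65
tool_pos: [464.0, -223.7, 132.9]
ee_rot: [[0.978, 0.211, 0.002], [0.211, -0.978, -0.001], [0.001, 0.001, -1.0]]
wrist_force: [0.2, 0.6, -0.5]
gripper_width: 30.7
grip_force: 59.8
```

```bash
python3 - <<'E'
from h import *
ims=[viewer.get_image("scene")[...,::-1].astype(float) for _ in range(8)]
im=np.mean(ims,0)[200:250,310:370]
im=np.clip(cv2.resize(im,None,fx=12,fy=12,interpolation=cv2.INTER_CUBIC),0,255)
cv2.imwrite("pics/s5.png",im);o=bot.get_obs();p=o["tool_pos"];print(p,o["wrist_force"],(np.array(proj("scene",p-[0,0,31.8]))-[309.5,199.5])*12,(np.array(proj("scene",[p[0],p[1],92]))-[309.5,199.5])*12)
E
```

```text
[ 463.6119235  -223.34542431  131.81942898] [-0.6356096   0.51949165 -1.10022952] [319.2 345.6] [318.  368.4][ WARN:0@9.228] global loadsave.cpp:1063 imwrite_ Unsupported depth image for selected encoder is fallbacked to CV_8U.
```

View pics/s5.png

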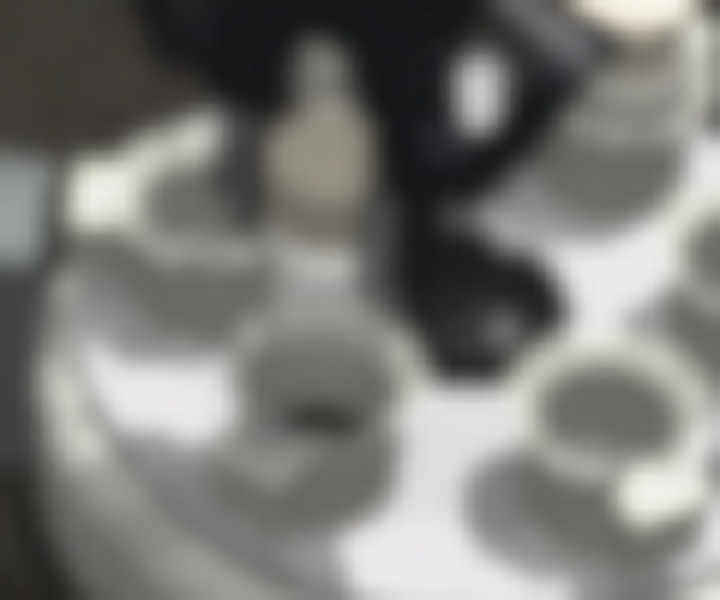

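The vial's lower body (319 ± 50 px) is laterally centred on the bore (243–398, centre about 321). The bore centre at row 373, against the predicted 368, suggests the pocket is about 2 mm nearer the camera. I shift slightly and feel into the mouth.

Emit:
{"op": "servo_tool", "data": {
  "steps": [
    [-0.01,-0.03,-0.04,0,20],
    [-0.01,-0.03,-0.08,0,20],
    [-0.01,-0.03,-0.12,0,20],
    [-0.01,-0.03,-0.16,0,20],
    [-0.01,-0.03,-0.16,0,20],
    [-0.01,-0.03,-0.16,0,20]
  ]
}}

```text
t: 7.65
tool_pos: [463.0, -224.8, 123.5]
ee_rot: [[0.978, 0.211, -0.0], [0.211, -0.978, 0.0], [-0.0, -0.0, -1.0]]
wrist_force: [-0.7, -0.2, -1.0]
gripper_width: 31.0
grip_force: 59.8
```

Emit:
{"op": "servo_tool", "data": {
  "steps": [
    [0,0,-0.03,0,20],
    [0,0,-0.06,0,20],
    [0,0,-0.06,0,20]
  ]
}}

```text
t: 7.95
tool_pos: [462.9, -224.8, 120.3]
ee_rot: [[0.978, 0.211, -0.0], [0.211, -0.978, 0.0], [-0.0, -0.0, -1.0]]
wrist_force: [0.9, -0.0, -0.7]
gripper_width: 30.9
grip_force: 59.8
```

Emit:
{"op": "servo_tool", "data": {
  "steps": [
    [0,0,-0.03,0,20],
    [0,0,-0.06,0,20],
    [0,0,-0.06,0,20]
  ]
}}

```text
t: 8.25
tool_pos: [463.1, -224.8, 117.4]
ee_rot: [[0.977, 0.211, 0.0], [0.211, -0.977, 0.0], [0.0, -0.0, -1.0]]
wrist_force: [0.9, -0.3, -0.6]
gripper_width: 30.7
grip_force: 59.8
```

Emit:
{"op": "servo_tool", "data": {
  "steps": [
    [0,0,-0.02,0,20],
    [0,0,-0.04,0,20],
    [0,0,-0.04,0,20]
  ]
}}

```text
t: 8.55
tool_pos: [463.3, -224.8, 115.7]
ee_rot: [[0.977, 0.211, 0.001], [0.211, -0.977, -0.0], [0.001, 0.0, -1.0]]
wrist_force: [1.8, -0.2, -0.6]
gripper_width: 31.0
grip_force: 59.9
```

Emit:
{"op": "servo_tool", "data": {
  "steps": [
    [0,0,-0.02,0,20],
    [0,0,-0.04,0,20],
    [0,0,-0.04,0,20]
  ]
}}

```text
t: 8.85
tool_pos: [463.5, -224.8, 113.8]
ee_rot: [[0.977, 0.211, 0.001], [0.211, -0.977, -0.0], [0.001, 0.0, -1.0]]
wrist_force: [2.4, 0.1, 0.9]
gripper_width: 30.9
grip_force: 60.0
```

Emit:
{"op": "servo_tool", "data": {
  "steps": [
    [0,0,-0.02,0,20],
    [0,0,-0.04,0,20],
    [0,0,-0.04,0,20]
  ]
}}

```text
t: 9.15
tool_pos: [463.5, -224.8, 111.6]
ee_rot: [[0.977, 0.211, 0.001], [0.211, -0.977, -0.0], [0.001, 0.0, -1.0]]
wrist_force: [4.7, 0.3, 0.4]
gripper_width: 30.7
grip_force: 60.1
```

Emit:
{"op": "servo_tool", "data": {
  "steps": [
    [0,0,-0.02,0,20],
    [0,0,-0.04,0,20],
    [0,0,-0.04,0,20]
  ]
}}

```text
t: 9.45
tool_pos: [463.6, -224.7, 109.7]
ee_rot: [[0.977, 0.211, 0.001], [0.211, -0.977, 0.0], [0.001, 0.0, -1.0]]
wrist_force: [5.2, 1.5, 1.9]
gripper_width: 30.9
grip_force: 60.1
```

Emit:
{"op": "servo_tool", "data": {
  "steps": [
    [0,0,-0.02,0,20],
    [0,0,-0.02,0,20]
  ]
}}

```text
t: 9.65
tool_pos: [463.6, -224.8, 108.8]
ee_rot: [[0.977, 0.211, 0.002], [0.211, -0.977, -0.0], [0.002, 0.0, -1.0]]
wrist_force: [5.0, 0.8, 1.5]
gripper_width: 30.8
grip_force: 60.1
```

Emit:
{"op": "servo_tool", "data": {
  "steps": [
    [0,0,-0.02,0,20],
    [0,0,-0.02,0,20]
  ]
}}

```text
t: 9.85
tool_pos: [463.7, -224.7, 107.8]
ee_rot: [[0.977, 0.211, 0.002], [0.211, -0.977, 0.0], [0.002, 0.0, -1.0]]
wrist_force: [6.1, 0.7, 1.6]
gripper_width: 30.9
grip_force: 60.0
```

Emit:
{"op": "servo_tool", "data": {
  "steps": [
    [0,0,-0.02,0,20],
    [0,0,-0.02,0,20]
  ]
}}

```text
t: 10.05
tool_pos: [463.7, -224.7, 106.9]
ee_rot: [[0.977, 0.211, 0.002], [0.211, -0.977, 0.0], [0.002, 0.0, -1.0]]
wrist_force: [6.0, 0.8, 2.5]
gripper_width: 31.0
grip_force: 60.1
```

Emit:
{"op": "servo_tool", "data": {
  "steps": [
    [0,0,-0.02,0,20],
    [0,0,-0.02,0,20]
  ]
}}

```text
t: 10.25
tool_pos: [463.8, -224.7, 105.9]
ee_rot: [[0.977, 0.211, 0.002], [0.211, -0.977, 0.0], [0.002, 0.0, -1.0]]
wrist_force: [6.4, 1.8, 1.8]
gripper_width: 31.1
grip_force: 60.1
```

Emit:
{"op": "servo_tool", "data": {
  "steps": [
    [0.01,0,-0.02,0,20],
    [0.01,0,-0.02,0,20]
  ]
}}

```text
t: 10.45
tool_pos: [463.9, -224.8, 104.7]
ee_rot: [[0.977, 0.211, 0.001], [0.211, -0.977, 0.0], [0.001, 0.0, -1.0]]
wrist_force: [5.3, 1.5, 1.3]
gripper_width: 30.9
grip_force: 60.1
```

Emit:
{"op": "servo_tool", "data": {
  "steps": [
    [0.01,0,-0.02,0,20],
    [0.01,0,-0.02,0,20]
  ]
}}

```text
t: 10.65
tool_pos: [464.1, -224.8, 103.5]
ee_rot: [[0.977, 0.211, 0.0], [0.211, -0.977, 0.0], [0.0, -0.0, -1.0]]
wrist_force: [4.7, 0.5, 2.3]
gripper_width: 31.0
grip_force: 60.1
```

Emit:
{"op": "servo_tool", "data": {
  "steps": [
    [0.01,0,-0.02,0,20],
    [0.01,0,-0.02,0,20]
  ]
}}

```text
t: 10.85
tool_pos: [464.3, -224.9, 102.3]
ee_rot: [[0.978, 0.211, -0.001], [0.211, -0.978, 0.0], [-0.001, -0.0, -1.0]]
wrist_force: [3.6, 0.5, 1.9]
gripper_width: 30.9
grip_force: 60.1
```

Emit:
{"op": "servo_tool", "data": {
  "steps": [
    [0,0,-0.02,0,20],
    [0,0,-0.02,0,20]
  ]
}}

```text
t: 11.05
tool_pos: [464.3, -224.9, 101.4]
ee_rot: [[0.978, 0.211, -0.001], [0.211, -0.978, -0.0], [-0.001, -0.0, -1.0]]
wrist_force: [2.7, 0.7, 2.1]
gripper_width: 31.1
grip_force: 60.1
```

Emit:
{"op": "servo_tool", "data": {
  "steps": [
    [0,0,-0.02,0,20],
    [0,0,-0.02,0,20]
  ]
}}

```text
t: 11.25
tool_pos: [464.4, -225.0, 100.6]
ee_rot: [[0.978, 0.211, -0.0], [0.211, -0.978, -0.0], [-0.0, 0.0, -1.0]]
wrist_force: [2.3, 0.8, 2.8]
gripper_width: 31.1
grip_force: 60.3
```

Emit:
{"op": "servo_tool", "data": {
  "steps": [
    [0,0,-0.02,0,20],
    [0,0,-0.02,0,20]
  ]
}}

```text
t: 11.45
tool_pos: [464.4, -225.0, 99.6]
ee_rot: [[0.978, 0.211, -0.0], [0.211, -0.978, -0.0], [-0.0, 0.0, -1.0]]
wrist_force: [2.0, 0.2, 4.1]
gripper_width: 30.8
grip_force: 60.4
```

Emit:
{"op": "servo_tool", "data": {
  "steps": [
    [0,0,-0.02,0,20],
    [0,0,-0.02,0,20]
  ]
}}

```text
t: 11.65
tool_pos: [464.5, -225.0, 98.7]
ee_rot: [[0.978, 0.211, -0.0], [0.211, -0.978, -0.0], [-0.0, 0.0, -1.0]]
wrist_force: [1.3, 1.0, 4.7]
gripper_width: 31.0
grip_force: 60.5
```

Emit:
{"op": "servo_tool", "data": {
  "steps": [
    [0,0,-0.02,0,20],
    [0,0,-0.02,0,20]
  ]
}}

```text
t: 11.85
tool_pos: [464.5, -225.0, 97.8]
ee_rot: [[0.978, 0.211, 0.0], [0.211, -0.978, -0.0], [0.0, 0.0, -1.0]]
wrist_force: [1.2, 0.9, 3.6]
gripper_width: 31.0
grip_force: 60.5
```

Emit:
{"op": "servo_tool", "data": {
  "steps": [
    [0,0,-0.02,0,20],
    [0,0,-0.02,0,20]
  ]
}}

```text
t: 12.05
tool_pos: [464.5, -225.0, 97.0]
ee_rot: [[0.978, 0.211, 0.0], [0.211, -0.978, -0.0], [0.0, 0.001, -1.0]]
wrist_force: [0.5, 0.9, 6.1]
gripper_width: 30.6
grip_force: 60.6
```

Emit:
{"op": "servo_tool", "data": {
  "steps": [
    [0,0,-0.02,0,20],
    [0,0,-0.02,0,20]
  ]
}}

```text
t: 12.25
tool_pos: [464.6, -225.0, 96.3]
ee_rot: [[0.978, 0.211, 0.0], [0.211, -0.978, -0.001], [0.0, 0.001, -1.0]]
wrist_force: [0.3, 2.0, 7.9]
gripper_width: 31.0
grip_force: 60.6
```

Emit:
{"op": "servo_tool", "data": {
  "steps": [
    [0,0,-0.02,0,20],
    [0,0,-0.02,0,20]
  ]
}}

```text
t: 12.45
tool_pos: [464.7, -225.1, 96.2]
ee_rot: [[0.978, 0.211, 0.001], [0.211, -0.978, -0.001], [0.001, 0.001, -1.0]]
wrist_force: [-0.6, 2.0, 11.1]
gripper_width: 30.8
grip_force: 60.7
```

Emit:
{"op": "servo_tool", "data": {
  "steps": [
    [0,0,-0.015,0,20],
    [0,0,-0.015,0,20],
    [0,0,-0.015,0,20],
    [0,0,-0.015,0,20]
  ]
}}

```text
t: 12.85
tool_pos: [464.7, -225.2, 96.2]
ee_rot: [[0.978, 0.211, 0.001], [0.211, -0.978, -0.001], [0.001, 0.001, -1.0]]
wrist_force: [-2.1, 0.9, 14.1]
gripper_width: 30.8
grip_force: 60.9
```

The tool stopped firmly at z = 96.2 with 14 N, so the vial is on the floor about 27.5 mm below the rim. I release it and rise.

Emit:
{"op": "servo_tool", "data": {
  "steps": [
    [0,0,0.01,0,36],
    [0,0,0.01,0,42],
    [0,0,0.01,0,50],
    [0,0,0.01,0,50],
    [0,0,0.01,0,50],
    [0,0,0.4,0,50],
    [0,0,0.9,0,50],
    [0,0,1.4,0,50],
    [0,0,1.8,0,50],
    [0,0,1.8,0,50],
    [0,0,1.8,0,50]
  ]
}}

```text
t: 13.95
tool_pos: [464.6, -224.9, 183.3]
ee_rot: [[0.978, 0.211, -0.0], [0.211, -0.978, -0.0], [-0.0, 0.0, -1.0]]
wrist_force: [-0.1, 0.1, -0.8]
gripper_width: 49.9
grip_force: 0.0
```

```bash
python3 - <<'E'
from h import *
o=bot.get_obs();p=o["tool_pos"];print(p,o["gripper_width"],o["wrist_force"],o["joint_pos"])
snap("scene","s6.png",(295,180,395,260),7)
E
```

```text
[ 464.55790709 -224.89534556  183.30666038] 49.93835165480551 [-0.14511291  0.07087915 -0.77618002] [-2.96076133e+01 -7.99587619e+00  8.83724543e+01 -2.10303757e-03
  9.96232222e+01  4.82206119e+01]
```

View pics/s6.png

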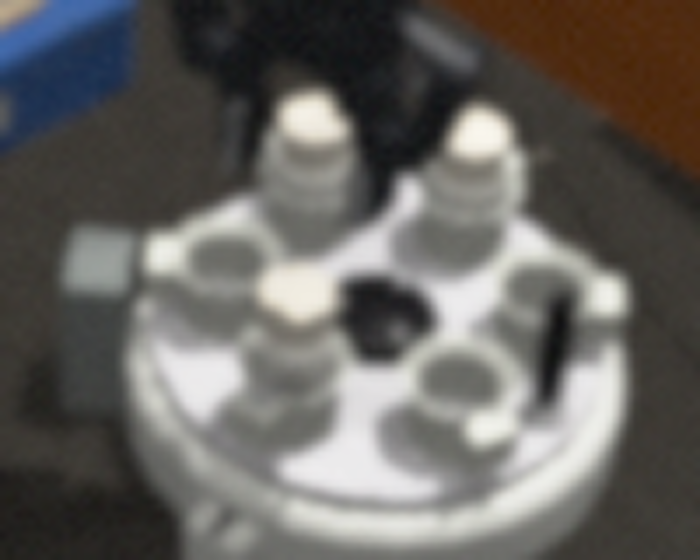

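The vial stands upright in the pocket (cap at 298,293). Next I check the cap pixel against the expected height while the hand moves above the handle.

Emit:
{"op": "servo_tool", "data": {
  "steps": [
    [1.72,-1.4,0.1,18,50],
    [1.72,-1.4,0.1,18,50],
    [1.72,-1.4,0.1,18,50],
    [1.72,-1.4,0.1,18,50],
    [1.72,-1.4,0.1,18,50],
    [1.72,-1.4,0.1,18,50],
    [1.72,-1.4,0.1,18,50],
    [1.72,-1.4,0.1,18,50],
    [1.72,-1.4,0.1,18,50],
    [1.72,-1.4,0.1,18,50],
    [1.72,-1.4,0.1,18,50],
    [1.72,-1.4,0.1,18,50]
  ]
}}

```text
t: 15.2
tool_pos: [549.9, -294.5, 186.5]
ee_rot: [[-0.211, 0.977, -0.003], [0.977, 0.211, 0.002], [0.002, -0.002, -1.0]]
wrist_force: [0.0, -0.5, -0.1]
gripper_width: 50.3
grip_force: 0.0
```

```bash
python3 - <<'E'
from h import *
for z in(125,130,135): print((proj("scene",[464,-225,z])-[294.5,179.5])*7)
print((proj("scene",[601,-195,122])-[294.5,179.5])*7)
a=viewer.get_image("scene")[...,::-1][180:270,300:390];b=viewer.get_image("top")[...,::-1][160:250,340:430]
cv2.imwrite("pics/p7.png",cv2.resize(np.hstack([a,b]),None,fx=4.4,fy=4.4,interpolation=cv2.INTER_CUBIC))
p=bot.get_obs()["tool_pos"];print(p,(proj("scene",p)-[299.5,179.5])*4.4,(proj("scene",[550.4,-294.5,126])-[299.5,179.5])*4.4)
E
```

```text
[298.2 301. ]
[298.9 292.6]
[299.6 284.2]
[471.8 130.2]
[ 550.13987796 -294.61572095  187.22514423] [342.76 117.48] [331.76 185.24]
```

View pics/p7.png

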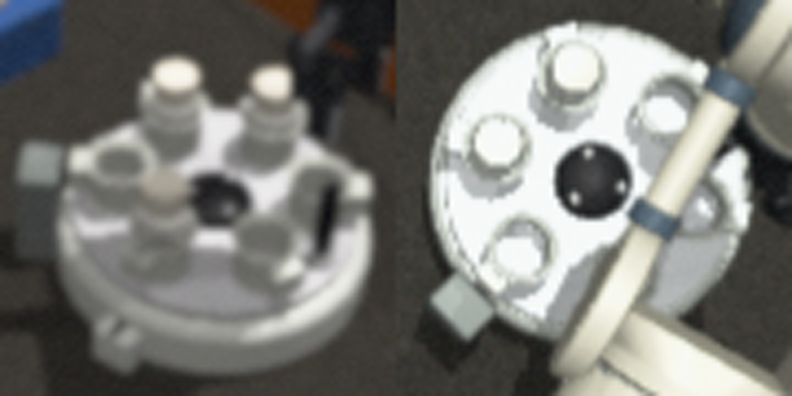

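The loaded cap's pixel matches z = 130, so the vial is seated. The handle top at (329,185) agrees with the computed (332,185). I descend and grip it.

Emit:
{"op": "servo_tool", "data": {
  "steps": [
    [-0.01,0,-0.6,0,50],
    [-0.01,0,-1.1,0,50],
    [-0.01,0,-1.5,0,50],
    [-0.01,0,-1.74,0,50],
    [-0.01,0,-1.74,0,50],
    [-0.01,0,-1.74,0,40],
    [-0.01,0,-1.74,0,30],
    [-0.01,0,-1.74,0,22],
    [-0.01,0,-1.74,0,18],
    [-0.01,0,-1.74,0,16],
    [-0.01,0,-1.74,0,16]
  ]
}}

```text
t: 16.4
tool_pos: [550.1, -294.9, 102.1]
ee_rot: [[-0.211, 0.978, 0.0], [0.978, 0.211, -0.0], [-0.0, 0.0, -1.0]]
wrist_force: [0.5, 0.2, 0.4]
gripper_width: 15.8
grip_force: 0.0
```

Emit:
{"op": "servo_tool", "data": {
  "steps": [
    [0,0,0,0,10],
    [0,0,0,0,10],
    [0,0,0,0,10]
  ]
}}

```text
t: 16.7
tool_pos: [550.2, -294.9, 102.2]
ee_rot: [[-0.211, 0.978, 0.001], [0.978, 0.211, -0.0], [-0.0, 0.0, -1.0]]
wrist_force: [0.3, 1.1, 2.5]
gripper_width: 11.5
grip_force: 58.6
```

```bash
python3 - <<'E'
import numpy as np
c=np.array([532.5,-210.4]);p=np.array([550.1,-294.9]);d=p-c;print(np.hypot(*d))
for a in range(6,67,6):
    t=np.radians(-a);R=np.array([[np.cos(t),-np.sin(t)],[np.sin(t),np.cos(t)]])
    print(a,((R@d-d)/50).round(3),-a/5)
E
```

```text
86.31344043658552
6 [-0.179 -0.028] -1.2
12 [-0.359 -0.036] -2.4
18 [-0.539 -0.026] -3.6
24 [-0.718  0.003] -4.8
30 [-0.892  0.05 ] -6.0
36 [-1.061  0.116] -7.2
42 [-1.221  0.199] -8.4
48 [-1.372  0.298] -9.6
54 [-1.512  0.412] -10.8
60 [-1.64  0.54] -12.0
66 [-1.753  0.681] -13.2
```

Emit:
{"op": "servo_tool", "data": {
  "steps": [
    [0,0,0,0,20],
    [0,0,0,0,20],
    [0,0,-0.06,0,20],
    [0,0,-0.09,0,20],
    [0,0,-0.09,0,20],
    [0,0,-0.09,0,10],
    [0,0,-0.09,0,10],
    [0,0,-0.09,0,10],
    [0,0,-0.09,0,10]
  ]
}}

```text
t: 17.6
tool_pos: [550.0, -294.7, 97.1]
ee_rot: [[-0.211, 0.977, -0.0], [0.977, 0.211, 0.0], [0.0, -0.0, -1.0]]
wrist_force: [0.3, 1.5, -1.7]
gripper_width: 12.1
grip_force: 58.4
```

Emit:
{"op": "servo_tool", "data": {
  "steps": [
    [-0.09,-0.016,0,-0.6,10],
    [-0.179,-0.028,0,-1.2,10],
    [-0.27,-0.034,0,-1.8,10],
    [-0.359,-0.036,0,-2.4,10],
    [-0.45,-0.033,0,-3,10],
    [-0.539,-0.026,0,-3.6,10],
    [-0.63,-0.013,0,-4.2,10],
    [-0.718,0.003,0,-4.8,10],
    [-0.718,0.003,0,-4.8,10]
  ]
}}

```text
t: 18.5
tool_pos: [513.8, -294.5, 97.1]
ee_rot: [[0.206, 0.979, -0.001], [0.979, -0.206, 0.0], [0.0, -0.001, -1.0]]
wrist_force: [-0.3, 0.7, -1.4]
gripper_width: 12.2
grip_force: 59.1
```

```bash
cat >> h.py <<'E'
def ang(name="scene"):
    g=cv2.GaussianBlur(viewer.get_image(name).min(2).astype(float),(0,0),1.5);c=np.array([531.8,-210]);r=[]
    for a in range(-10,91,5):
        s=[]
        for b,z in((192,130),(12,122),(72,122)):
            t=np.radians(b-a);q=proj(name,[c[0]+70*np.cos(t),c[1]+70*np.sin(t),z]);s.append(int(g[int(round(q[1])),int(round(q[0]))]))
        r.append((a,*s))
    return r
E
python3 - <<'E'
from h import *
for r in ang(): print(r)
E
```

```text
(-10, 131, 33, 53)
(-5, 202, 22, 53)
(0, 207, 22, 56)
(5, 166, 22, 65)
(10, 155, 22, 109)
(15, 166, 22, 173)
(20, 192, 22, 214)
(25, 213, 21, 223)
(30, 212, 21, 213)
(35, 186, 21, 179)
(40, 162, 21, 107)
(45, 129, 21, 48)
(50, 132, 21, 33)
(55, 144, 21, 22)
(60, 160, 21, 22)
(65, 148, 21, 22)
(70, 128, 21, 22)
(75, 76, 21, 22)
(80, 62, 22, 22)
(85, 55, 23, 21)
(90, 53, 23, 21)
```

The image scores show the carousel at about 25°, so it is following the hand. I continue to 60°.

Emit:
{"op": "servo_tool", "data": {
  "steps": [
    [-0.087,0.022,0,-0.6,10],
    [-0.174,0.047,0,-1.2,10],
    [-0.26,0.078,0,-1.8,10],
    [-0.343,0.113,0,-2.4,10],
    [-0.424,0.152,0,-3,10],
    [-0.503,0.196,0,-3.6,10],
    [-0.58,0.243,0,-4.2,10],
    [-0.654,0.295,0,-4.8,10],
    [-0.725,0.35,0,-5.4,10],
    [-0.794,0.409,0,-6,10],
    [-0.859,0.471,0,-6.6,10],
    [-0.922,0.537,0,-7.2,10]
  ]
}}

```text
t: 19.75
tool_pos: [468.6, -267.7, 97.1]
ee_rot: [[0.742, 0.671, 0.001], [0.671, -0.742, -0.0], [0.001, 0.001, -1.0]]
wrist_force: [10.1, -5.3, -8.1]
gripper_width: 11.9
grip_force: 58.6
```

Emit:
{"op": "servo_tool", "data": {
  "steps": [
    [0,0,0,0,10],
    [0,0,0,0,10]
  ]
}}

```text
t: 19.95
tool_pos: [468.6, -267.8, 97.1]
ee_rot: [[0.74, 0.672, 0.001], [0.672, -0.74, 0.0], [0.001, 0.001, -1.0]]
wrist_force: [5.3, -0.4, -5.5]
gripper_width: 11.6
grip_force: 59.0
```

```bash
python3 - <<'E'
from h import *
for r in ang()[9:19]: print(r)
E
```

```text
(35, 71, 85, 64)
(40, 78, 78, 65)
(45, 127, 97, 65)
(50, 156, 156, 66)
(55, 184, 177, 55)
(60, 216, 183, 47)
(65, 213, 168, 66)
(70, 195, 154, 96)
(75, 126, 108, 122)
(80, 96, 79, 139)
```

Emit:
{"op": "servo_tool", "data": {
  "steps": [
    [0,0,0,0,16],
    [0,0,0,0,20],
    [0,0,0,0,26],
    [0,0,0,0,30],
    [0,0,0,0,30],
    [0,0,0.2,0,30],
    [0,0,0.6,0,30],
    [0,0,1.2,0,30],
    [0,0,1.9,0,30],
    [0,0,2.5,0,30],
    [0,0,3,0,30],
    [0,0,3,0,30]
  ]
}}

```text
t: 21.2
tool_pos: [469.0, -268.5, 253.1]
ee_rot: [[0.741, 0.671, 0.007], [0.671, -0.741, -0.005], [0.002, 0.008, -1.0]]
wrist_force: [0.3, -0.8, 0.7]
gripper_width: 30.3
grip_force: 0.0
```

Emit:
{"op": "servo_tool", "data": {
  "steps": [
    [-1,0,0,0,30],
    [-2,-1,0,0,30],
    [-2,-2,0,0,30],
    [-2,-3,0,0,30],
    [-2,-3,0,0,30],
    [-2,-3,0,0,30],
    [-2,-3,0,0,30]
  ]
}}

```text
t: 21.9
tool_pos: [367.9, -417.4, 246.7]
ee_rot: [[0.741, 0.671, -0.001], [0.671, -0.741, 0.002], [0.001, -0.002, -1.0]]
wrist_force: [0.3, 0.1, -0.7]
gripper_width: 29.8
grip_force: 0.0
```

```bash
python3 - <<'E'
from h import *
for n in("scene","top"):
    print(n)
    for r in ang(n)[11:18]: print(r)
o=bot.get_obs();print(o["t"],o["tool_pos"],o["wrist_force"])
# centroid of the loaded cap in each view, against prediction at 60 deg
c=np.array([531.8,-210]);t=np.radians(132);P=[c[0]+70*np.cos(t),c[1]+70*np.sin(t),130]
t2=np.radians(252);H=[c[0]+86*np.cos(np.radians(222)),c[1]+86*np.sin(np.radians(222)),120]
for n in("scene","top"):
    g=viewer.get_image(n).min(2).astype(float);q=proj(n,P);h=proj(n,H);u,v=np.round(h).astype(int)
    w=g[v-8:v+9,u-8:u+9];y,x=np.unravel_index(cv2.GaussianBlur(w,(0,0),1).argmin(),w.shape);print(n,q,"pin pred",h,"darkest",(u-8+x,v-8+y),w.min())
E
```

```text
scene
(45, 167, 22, 42)
(50, 193, 22, 35)
(55, 214, 22, 28)
(60, 227, 22, 35)
(65, 218, 22, 42)
(70, 198, 22, 40)
(75, 125, 22, 37)
top
(45, 218, 214, 174)
(50, 215, 237, 227)
(55, 232, 245, 243)
(60, 246, 246, 246)
(65, 246, 238, 239)
(70, 243, 224, 226)
(75, 221, 212, 233)
22.0 [ 368.38654373 -416.73146873  247.47349229] [0.63017907 0.57783951 0.2493028 ]
scene [326.8 206.3] pin pred [348.2 231.1] darkest (np.int64(349), np.int64(228)) 15.0
top [370.1 215.2] pin pred [408.  220.2] darkest (np.int64(405), np.int64(221)) 16.0
```

```bash
python3 -c "
from bench import bot
print(bot.hand_in())"
```

```text
the job is handed in; nothing more can be done
None
```

I seated the vial on the pocket floor with a 14 N push, turned the carousel one click clockwise to the reader block (both cameras put it at about 60°), withdrew the arm clear and handed the job in at about 22 s; the hand-in call returned no verdict.

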